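Fold open the bifold front of the tube cabinet

ROBOT

A 7-joint arm with a two-finger parallel gripper is mounted at the origin on the work surface. World frame = base frame: x ahead of the robot, y to its left, z up, the work surface at z = 0. Lengths are in mm, angles in rad, forces in N, time in s.
With the tool pointing down it reaches from about 400 to 850 mm from the base axis. Payload 10.4 kg.
Tool frame: the origin (TCP) lies midway between the tips of the shut fingers; the grasp point (between the pads) lies 19 mm behind it; z points along the fingers, y is the line along which they close (so a half turn about z gives the same grasp; the last joint's range is limited). The gripper opens to 87 mm and grips with 3 to 60 N. Pads are 19 mm wide; open, the fingers measure 117 mm over their backs; the gripper's body (75 mm by 190 mm) begins 51 mm behind the grasp point.
Start: joints at [-1.124, 0.332, -0.065, 1.46, 0.022, 1.35, -0.088], TCP at [282.934, 557.315, 222.576] pointing down, gripper open.
Joint ranges: [-2.6, 2.6], [-0.5, 2.12], [-1.47, 1.34], [0.16, 2.42], [-1.27, 4.41], [0.06, 2.06], [-2.6, 2.6]. Speed limits (rad/s): [2.22, 2.22, 2.79, 2.79, 3.14, 3.14, 3.14].

INTERFACE

Orientations are given as a rotation vector (axis times angle).
In Python, from rig import bot, get_image gives the robot as it stands.
- The arm moves only by the tool arm_command, never from a script. Its argument "targets" is a list of rows, each a list of 3 entries, a list of its own where there are three numbers: the shift along the tool's x, y, z each as a share of 0.1 m, from -1 to 1, then the turn, a rotation vector about the tool's x, y, z each as a share of 90 degrees, from -1 to 1, then the closure, from -1 (fully open) to 1 (shut), so that 0 is half open. In form: [[[dx, dy, dz], [ax, ay, az], claw], ...]. A call has 1 to 10 rows; each row shifts and turns the commanded pose from where the row before left it, along the tool's axes as they then stand; what a row does not reach is not made up. A row lasts 1/8 s, in which the tool goes at most 62.5 mm and 10.7 degrees, less where a joint would pass 70% of its speed; a pose out of reach is approached as far as the arm can. A call with a number of a shift or a turn outside -1 to 1 is refused whole. A call with a gripper value outside its range is refused whole. The fingers move at their own pace and stop on an object; the grip force is fixed at half the most. Time passes only in rows, so rows that do not move let the fingers close. It gives the time, the measured TCP pose, the force, the opening and the grip force at its end, in the units of the state.
- bot.state(): the state, without advancing time (a new reading comes with each control period).
- get_image(name): name is "scene" or "top"; returns a dict with "color" (420x560x3 uint8, red, green, blue), "fx", "fy", "cx", "cy" (pixels), "world_from_camera" (4x4, takes a point from camera to world coordinates). Camera axes: x right, y up, looking along -z (the intrinsics and any distortion apply to the point x, -y, -z); pixel columns grow to the right and rows downward; lengths in mm; the calibration is good to about 2 mm. A picture is of the moment at which its call begins. There is no depth.
- bot.sign_off(): hands the job in; it is judged then, once.
The state is a dict: "time_s": time; "joint_positions": joint angles; "joint_vel": joint speeds; "joint_torque": joint torques, N m; "tcp_pos": TCP position; "orientation": TCP orientation; "contact_force": force on the tool from outside, world axes, zero at the start; "wrist_torque": the same for the moment, N m; "grip_width": finger opening in mm; "gripper_force": force on a finger pad.
Only numpy, scipy, OpenCV 4.12 (cv2) and the standard library are available. Lean on these libraries where they do the work, as an engineer would, in place of code of your own. Each camera call takes 0.05 s, during which the arm holds its last target. There are 200 camera calls.

TASK

The blood-tube cabinet must stand open for the morning: by the steel bar handle, pull its yellow bifold front so that both panels fold along the track, against its closing spring, until it stays open by itself. Then let go of the bar and, with the fingertips on the face of the leading panel (the one with the bar), push the folded pair fully home and bed it on its stop with a firm push held for a moment (10 N or more, never over 45 N). Leave it there, with the other things on the bench where they are.

Things in the scene. Friction and masses are not known exactly. Their poses are not given: they have to be found in the camera images.
- cabinet: White bench cabinet, fixed, 300 mm wide (its y), 170 mm deep (its x), 258 mm high; a blue glove box stuck on top reaches 318 mm. Origin: centre of its underside. Its -x axis points out of the front, +y along the front to the jamb side. Head track at 204 to 226 mm height.
- top_edge (a point): Middle of the lower front edge of the white top slab (240 to 258 mm high, 310 mm wide), which overhangs the front: 30 mm in front of the closed panels' outer face, only 5 mm behind the closed bar's axis. A gripper pointing straight down does not fit at the closed handle: lean it 30 to 45 degrees, its rear away from the cabinet. Fixed.
- panel_a (a joint): Jamb panel's angle, rad: 0 closed (the start), 1.45 home on a rigid stop. The leading panel turns twice as much, the other way. A spring pulls it shut below about 0.95 (0.85 Nm at 0, falling to none at 1.25, plus 0.25 Nm friction: some 11 N at the bar at first); beyond about 1.05 friction keeps it where it is left; it does not run home by itself.
- jamb_hinge (a point): Point on the upright hinge axis of the jamb panel, on the cabinet's front at x = -84 mm, y = +132 mm in its frame, 165 mm above the bench. Fixed.
- fold_hinge (a point): Point on the upright axis that joins the two panels (at their inner faces), 132 mm from jamb_hinge, 165 mm high; it swings out as the pair folds. The axes turn with the leading panel: -y along it to its free edge, -x out of its outer face, z up.
- lead_edge (a point): Point on the leading panel's free upright edge (inner face), which runs in the track, 132 mm from fold_hinge, 165 mm high. It moves 232 mm along the cabinet's +y from closed to home.
- bar_grip (a point): Grip point on the handle's axis, 165 mm high; 47 mm along -x and 40 mm along -y from fold_hinge in its axes. Handle: upright round bar 12 mm thick, 104 to 193 mm high, a 10 mm standoff at 112 and 185 mm. Its axis is 35 mm off the panel's face (29 mm clear gap: opening fingers wider than that presses the panel). It can turn between the finger pads.
- lead_board: Leading yellow panel, 12 mm thick, 127 mm wide, from 16 to 200 mm height (the jamb panel is alike). Origin on the fold axis at bench height, axes as fold_hinge: outer face at x = -12 mm, facing -x. The strip of that face between the fold edge (y = -2.5 mm) and the bar and its standoffs (from y = -34 mm) is free for pushing, and clear of the top slab once folded. More than 45 N on it is too much.
- pull_bar: The steel bar handle with its two standoffs; origin same as bar_grip.
- wash_bottle: Bystander: white wash bottle with blue cap, 72 mm in diameter, 215 mm high with its spout. Origin: centre of its underside. Leave alone.
- tube_rack: Bystander: purple tube rack 110 x 65 mm, 67 mm high. Origin: centre of its underside. Leave alone.
- gauze_tub: Bystander: white round tub, 84 mm in diameter, 100 mm high. Origin: centre of its underside. Leave alone.
- glove_box: Bystander: teal glove box 120 x 230 mm, 70 mm high. Origin: centre of its underside. Leave alone.

How it is judged:
By the outcome, as a careful person would: the job done as asked, in the order asked, and still so for the second after the job is handed in, with the robot touching nothing.
It also fails if it takes over 58 s, if anything falls off the work surface, if the arm or the gripper's body presses on something with over 40 N, if the wrist force passes 120 N, or if a joint passes its speed limit or range.

## Working session

There is one attempt and no reset: what is moved stays moved. The work goes in short steps, Python scripts to look and compute and a tool call to move; the robot and the scene stay as the last step left them, time stands still between calls to the robot, and variables do not carry over. Pictures are saved under pics/ and viewed, at most 10 in all, crops included, and the job is handed in when it is done.

Besides the shell and the picture viewer there is one more tool, called after "Call:" by a JSON object that holds its "api" and its "payload", one argument or row to a line. arm_command: Moves the arm, as the interface text tells. Its arguments: {"type":"object","properties":{"targets":{"type":"array"}},"required":["targets"]}

```bash
ls; mkdir -p pics
python3 - <<'E'
from rig import bot,get_image
import cv2,numpy as np
for n in("scene","top"):
    d=get_image(n); cv2.imwrite(f"pics/{n}0.png",d["color"][:,:,::-1])
    print(n,{k:(np.round(v,3).tolist() if k!="color" else 0) for k,v in d.items()})
print(bot.state())
E
```

```text
pics
scene {'color': 0, 'fx': 409.281, 'fy': 409.281, 'cx': 271.985, 'cy': 214.766, 'world_from_camera': [[0.219, -0.888, 0.405, 979.834], [0.976, 0.202, -0.086, -148.893], [-0.005, 0.414, 0.91, 1082.666], [0.0, 0.0, 0.0, 1.0]]}
top {'color': 0, 'fx': 486.038, 'fy': 486.038, 'cx': 286.444, 'cy': 204.916, 'world_from_camera': [[-0.021, 0.993, -0.117, 438.381], [-1.0, -0.019, 0.024, -46.52], [0.022, 0.117, 0.993, 1115.765], [0.0, 0.0, 0.0, 1.0]]}
{'time_s': 0.1, 'joint_positions': array([-1.12362562,  0.33283373, -0.06469016,  1.46086159,  0.0216153 ,
        1.34985885, -0.08847457]), 'joint_vel': array([ 0.00104013, -0.00055752,  0.00041079, -0.0031505 ,  0.00175763,
        0.00081994, -0.00147055]), 'joint_torque': array([ 1.83151133e-03, -6.24537349e+01,  2.47548963e-02, -3.90712631e+01,
       -6.13679155e-02,  3.65968945e-02,  2.73996778e-05]), 'tcp_pos': array([282.78650032, 556.98983926, 221.81578166]), 'orientation': array([-7.31036256e-01, -3.05512457e+00,  1.95689407e-03]), 'contact_force': array([ 0.33050877,  0.20342722, -0.52412875]), 'wrist_torque': array([-0.00811844,  0.05669651,  0.00737456]), 'gripper_force': 0.0, 'grip_width': 87.03082903832316}
```

View pics/scene0.png

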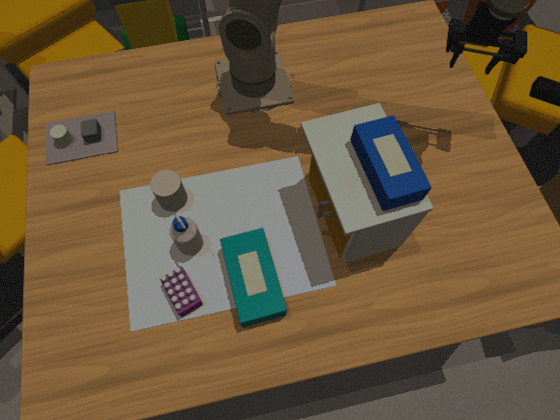

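View pics/top0.png

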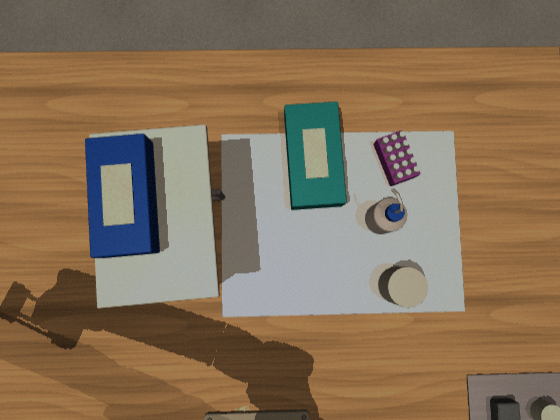

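The views show the cabinet with its front facing world -y and its jamb side toward the robot. In the top view the slab corners are near (205,125), (217,296), (98,306) and (90,133), and the bar is at (217,195). The teal box, rack, bottle and tub stand further out on the mat.

```bash
cat > h.py <<'E'
import numpy as np,cv2
from rig import bot,get_image
def ray(d,uv):
    T=np.array(d["world_from_camera"]); u,v=uv
    r=T[:3,:3]@np.array([(u-d["cx"])/d["fx"],-(v-d["cy"])/d["fy"],-1.]); return T[:3,3],r/np.linalg.norm(r)
def onz(d,uv,z):
    o,r=ray(d,uv); return o+r*(z-o[2])/r[2]
def pix(d,P):
    T=np.linalg.inv(np.array(d["world_from_camera"])); c=T[:3,:3]@np.array(P,float)+T[:3,3]
    return np.array([d["cx"]+d["fx"]*c[0]/-c[2],d["cy"]-d["fy"]*c[1]/-c[2]])
E
python3 - <<'E'
from h import *
for n,seeds in(("top",[(185,220)]),("scene",[(335,150)])):
    d=get_image(n); im=cv2.cvtColor(d["color"],cv2.COLOR_RGB2BGR)
    m=np.zeros((422,562),np.uint8)
    cv2.floodFill(im.copy(),m,seeds[0],0,(7,)*3,(7,)*3,4|(255<<8))
    m=m[1:-1,1:-1]; c=max(cv2.findContours(m,0,2)[0],key=cv2.contourArea)
    print(n,cv2.contourArea(c),im[seeds[0][1],seeds[0][0]])
    q=cv2.approxPolyDP(c,6,True)[:,0]
    for p in q: print(p,onz(d,p,258).round(0))
    hsv=cv2.cvtColor(im,cv2.COLOR_BGR2HSV)
    # teal, purple, bottle cap
    for nm,lo,hi,z in(("teal",(75,100,30),(95,255,255),70),("purp",(140,80,30),(175,255,255),67)):
        mm=cv2.inRange(hsv,lo,hi); c=max(cv2.findContours(mm,0,2)[0],key=cv2.contourArea)
        b=cv2.boxPoints(cv2.minAreaRect(c)); print(nm,[onz(d,p,z)[:2].round(0).tolist() for p in b])
    x,y=(190,165) if n=="top" else (300,170)
    cr=im[y:y+60,x:x+60] if n=="top" else im[y-20:y+60,x-10:x+70]
    cv2.imwrite(f"pics/c_{n}.png",cv2.resize(cr,None,fx=5,fy=5,interpolation=cv2.INTER_CUBIC))
a,b=[cv2.imread(f"pics/c_{n}.png") for n in("top","scene")]
cv2.imwrite("pics/c.png",np.hstack([cv2.resize(a,(400,400)),b]))
E
```

```text
top 11160.0 [161 174 169]
[204 126] [685.  78. 258.]
[ 90 134] [674. 282. 258.]
[162 137] [666. 153. 258.]
[169 241] [479. 140. 258.]
[155 255] [455. 164. 258.]
[ 95 259] [451. 267. 258.]
[ 97 306] [370. 262. 258.]
[216 295] [384.  58. 258.]
teal [[785.0, -70.0], [792.0, -194.0], [558.0, -202.0], [551.0, -82.0]]
purp [[701.0, -265.0], [727.0, -333.0], [624.0, -368.0], [599.0, -301.0]]
scene 4846.0 [129 142 140]
[379 104] [373. 259. 258.]
[302 122] [384.  56. 258.]
[346 231] [686.  77. 258.]
[432 207] [673. 281. 258.]
[425 198] [649. 274. 258.]
[375 215] [664. 151. 258.]
[343 144] [469. 136. 258.]
[354 123] [415. 180. 258.]
[384 116] [412. 259. 258.]
teal [[567.0, -213.0], [557.0, -85.0], [798.0, -74.0], [804.0, -191.0]]
purp [[638.0, -374.0], [618.0, -313.0], [729.0, -274.0], [747.0, -334.0]]
```

View pics/c.png

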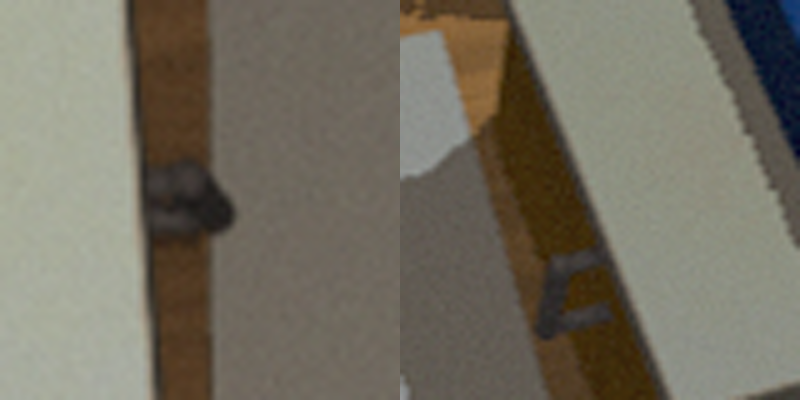

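The bar is visible in both crops. In the scene view it runs from about (321,202) at the top to (319.5,216) at the bottom. In the top view its lower end is near (222.5,197). I'll check this against the slab-derived model.

```bash
cat >> h.py <<'E'
PSI=np.arctan2(.0685,.9976)
XC=np.array([-np.sin(PSI),np.cos(PSI)]); YC=np.array([-np.cos(PSI),-np.sin(PSI)])
O=np.array([526.1,190.2])
J=np.array([-84,132.])
def w(c): return O+c[0]*XC+c[1]*YC
def fold(t): return J+132*np.array([-np.sin(t),-np.cos(t)])
def nrm(t): return np.array([-np.cos(t),-np.sin(t)])   # outward normal of lead (cab)
def tang(t): return np.array([np.sin(t),-np.cos(t)])   # toward free edge (cab)
def barc(t): return fold(t)+47*nrm(t)+40*tang(t)
def dirw(c): return c[0]*XC+c[1]*YC
E
python3 - <<'E'
from h import *
dt,ds=get_image("top"),get_image("scene")
for P in([*w(barc(0)),193],[*w(barc(0)),104]): print(np.round(P),pix(dt,P).round(1),pix(ds,P).round(1))
print(onz(dt,(222,196.5),104),onz(ds,(321.5,203),193),onz(ds,(320,215.5),104))
for t in(0,.2,.4,.6,.8,1,1.15,1.25,1.45): print(t,w(barc(t)).round(0),dirw(nrm(t)).round(2),'fold',w(fold(t)).round())
R=cv2.Rodrigues(bot.state()["orientation"])[0];print(R.round(3))
E
```

```text
[575.  62. 193.] [217.4 191.5] [322.3 200.9]
[575.  62. 104.] [222.5 197.6] [318.7 216. ]
[577.41103345  63.27010464 104.        ] [579.89214956  58.76863089 193.        ] [574.21855381  65.9266056  104.        ]
0 [575.  62.] [ 0.07 -1.  ] fold [532. 106.]
0.2 [582.  45.] [ 0.27 -0.96] fold [531.  80.]
0.4 [582.  31.] [ 0.45 -0.89] fold [525.  54.]
0.6 [574.  18.] [ 0.62 -0.78] fold [514.  30.]
0.8 [560.   9.] [ 0.76 -0.65] fold [498.   9.]
1 [539.   4.] [ 0.88 -0.48] fold [479.  -9.]
1.15 [520.   2.] [ 0.94 -0.35] fold [462. -19.]
1.25 [506.   2.] [ 0.97 -0.25] fold [450. -25.]
1.45 [474.   5.] [ 1.   -0.05] fold [425. -32.]
[[-0.892  0.453 -0.   ]
 [ 0.453  0.892 -0.   ]
 [-0.    -0.    -1.   ]]
```

```bash
cat >> h.py <<'E'
from scipy.spatial.transform import Rotation as Ro, Slerp
import json
def pose(g,n,lean,tip=19):
    """grasp point g, horizontal outward dir n (world xy), lean from vertical, rear toward n -> TCP pos, R"""
    n=np.array(n)/np.hypot(*n); z=np.array([-n[0]*np.sin(lean),-n[1]*np.sin(lean),-np.cos(lean)])
    y=np.array([-n[1],n[0],0.]); return np.array(g,float)+tip*z,np.column_stack([np.cross(y,z),y,z])
def plan(wps,claw,mm=50,deg=8,start=None,minrows=1):
    if start is None: s=bot.state(); start=(s["tcp_pos"],cv2.Rodrigues(s["orientation"])[0])
    p,R=np.array(start[0]),Ro.from_matrix(start[1]); rows=[]
    for P,Q in wps:
        Q=Ro.from_matrix(Q); p0,R0=p.copy(),R; rv=(R0.inv()*Q).as_rotvec()
        N=max(minrows,int(np.ceil(max(np.linalg.norm(P-p0)/mm,np.degrees(np.linalg.norm(rv))/deg))))
        for i in range(1,N+1):
            pt=p0+(P-p0)*i/N; Rt=R0*Ro.from_rotvec(rv*i/N)
            d=np.round(R.inv().apply(pt-p)/100,2)+0.; a=np.round((R.inv()*Rt).as_rotvec()/(np.pi/2),2)+0.
            p=p+R.apply(d*100); R=R*Ro.from_rotvec(a*np.pi/2); rows.append([d.tolist(),a.tolist(),claw])
    for i in range(0,len(rows),10): print(json.dumps(rows[i:i+10]))
    print("end",p.round(1),R.as_matrix()[:,2].round(3))
E
python3 - <<'E'
from h import *
n=dirw(nrm(0)); G=[576,62,148]
s=bot.state(); R0=cv2.Rodrigues(s["orientation"])[0]
P,R=pose(G,n,.75); z=R[:,2]
Rv=pose(G,n,0)[1]
print(R.round(2))
plan([(np.array([300,540,430.]),R0),(np.array([560,-60,430.]),Rv),(P-100*z,R)],-1)
E
```

```text
[[-0.05  1.   -0.05]
 [ 0.73  0.07  0.68]
 [ 0.68  0.   -0.73]]
[[[-0.05, -0.02, -0.42], [0.0, 0.0, 0.0], -1], [[-0.04, -0.01, -0.41], [0.0, 0.0, 0.0], -1], [[-0.05, -0.02, -0.42], [0.0, 0.0, 0.0], -1], [[-0.04, -0.01, -0.41], [0.0, 0.0, 0.0], -1], [[-0.05, -0.02, -0.42], [0.0, 0.0, 0.0], -1], [[-0.36, -0.3, 0.0], [0.0, 0.0, 0.05], -1], [[-0.38, -0.27, 0.0], [0.0, 0.0, 0.04], -1], [[-0.4, -0.24, 0.0], [0.0, 0.0, 0.05], -1], [[-0.42, -0.21, 0.0], [0.0, 0.0, 0.05], -1], [[-0.43, -0.18, 0.0], [0.0, 0.0, 0.04], -1]]
[[[-0.44, -0.15, 0.0], [0.0, 0.0, 0.05], -1], [[-0.45, -0.12, 0.0], [0.0, 0.0, 0.05], -1], [[-0.46, -0.08, 0.0], [0.0, 0.0, 0.05], -1], [[-0.47, -0.04, 0.0], [0.0, 0.0, 0.04], -1], [[-0.46, -0.02, 0.0], [0.0, 0.0, 0.05], -1], [[-0.47, 0.02, 0.0], [0.0, 0.0, 0.05], -1], [[-0.46, 0.06, 0.0], [0.0, 0.0, 0.04], -1], [[-0.46, 0.09, 0.0], [0.0, 0.0, 0.05], -1], [[-0.45, 0.12, 0.0], [0.0, 0.0, 0.05], -1], [[0.11, 0.04, 0.37], [0.0, 0.08, 0.0], -1]]
[[[0.06, 0.04, 0.38], [0.0, 0.08, 0.0], -1], [[0.01, 0.04, 0.39], [0.0, 0.08, 0.0], -1], [[-0.03, 0.04, 0.39], [0.0, 0.08, 0.0], -1], [[-0.09, 0.04, 0.38], [0.0, 0.08, 0.0], -1], [[-0.13, 0.04, 0.36], [0.0, 0.08, 0.0], -1]]
end [579.6   6.5 207.2] [-0.044  0.683 -0.729]
```

Call:
{"api": "arm_command", "payload": {
  "targets": [
    [[-0.05,-0.02,-0.42],[0.0,0.0,0.0],-1],
    [[-0.04,-0.01,-0.41],[0.0,0.0,0.0],-1],
    [[-0.05,-0.02,-0.42],[0.0,0.0,0.0],-1],
    [[-0.04,-0.01,-0.41],[0.0,0.0,0.0],-1],
    [[-0.05,-0.02,-0.42],[0.0,0.0,0.0],-1],
    [[-0.36,-0.3,0.0],[0.0,0.0,0.05],-1],
    [[-0.38,-0.27,0.0],[0.0,0.0,0.04],-1],
    [[-0.4,-0.24,0.0],[0.0,0.0,0.05],-1],
    [[-0.42,-0.21,0.0],[0.0,0.0,0.05],-1],
    [[-0.43,-0.18,0.0],[0.0,0.0,0.04],-1]
  ]
}}

```text
time_s: 1.55
tcp_pos: [393.6, 323.9, 430.6]
orientation: [1.272, 2.873, 0.001]
contact_force: [0.6, -0.4, 0.1]
grip_width: 87.0
gripper_force: 0.0
```

Call:
{"api": "arm_command", "payload": {
  "targets": [
    [[-0.44,-0.15,0.0],[0.0,0.0,0.05],-1],
    [[-0.45,-0.12,0.0],[0.0,0.0,0.05],-1],
    [[-0.46,-0.08,0.0],[0.0,0.0,0.05],-1],
    [[-0.47,-0.04,0.0],[0.0,0.0,0.04],-1],
    [[-0.46,-0.02,0.0],[0.0,0.0,0.05],-1],
    [[-0.47,0.02,0.0],[0.0,0.0,0.05],-1],
    [[-0.46,0.06,0.0],[0.0,0.0,0.04],-1],
    [[-0.46,0.09,0.0],[0.0,0.0,0.05],-1],
    [[-0.45,0.12,0.0],[0.0,0.0,0.05],-1]
  ]
}}

```text
time_s: 2.68
tcp_pos: [560.3, -61.1, 430.7]
orientation: [2.151, 2.289, 0.001]
contact_force: [0.9, -0.7, -0.8]
grip_width: 86.9
gripper_force: 0.0
```

Tracking is good, so on to the leaned pre-grasp.

Call:
{"api": "arm_command", "payload": {
  "targets": [
    [[0.11,0.04,0.37],[0.0,0.08,0.0],-1],
    [[0.06,0.04,0.38],[0.0,0.08,0.0],-1],
    [[0.01,0.04,0.39],[0.0,0.08,0.0],-1],
    [[-0.03,0.04,0.39],[0.0,0.08,0.0],-1],
    [[-0.09,0.04,0.38],[0.0,0.08,0.0],-1],
    [[-0.13,0.04,0.36],[0.0,0.08,0.0],-1],
    [[0,0,0],[0,0,0],-1],
    [[0,0,0],[0,0,0],-1]
  ]
}}

```text
time_s: 3.68
tcp_pos: [580.4, 6.4, 209.1]
orientation: [-1.716, -1.833, -0.679]
contact_force: [0.7, 0.0, 0.7]
grip_width: 87.0
gripper_force: 0.0
```

Run:
```python
from h import *
n=dirw(nrm(0)); P,R=pose([576,62,148],n,.75)
s=bot.state(); print(s["joint_positions"].round(2),s["tcp_pos"],s["contact_force"])
for nme in("scene","top"):
    d=get_image(nme); im=np.ascontiguousarray(d["color"][:,:,::-1])
    u,v=pix(d,[576,62,148]).astype(int); print(u,v)
    cv2.imwrite(f"pics/g_{nme}.png",cv2.resize(im[v-60:v+60,u-60:u+60],(400,400),interpolation=cv2.INTER_CUBIC))
cv2.imwrite("pics/g.png",np.hstack([cv2.imread("pics/g_scene.png"),cv2.imread("pics/g_top.png")]))
plan([(P,R)],-1,mm=20)
```

```text
[-0.07  0.47  0.49  1.57 -0.86  1.6   0.67] [580.36838797   6.42076112 209.14455729] [0.73224392 0.00099097 0.66846046]
320 209
220 194
[[[0.0, 0.0, 0.17], [0.0, 0.0, 0.0], -1], [[-0.01, 0.0, 0.17], [0.0, 0.0, 0.0], -1], [[0.0, -0.01, 0.17], [0.0, 0.0, 0.0], -1], [[0.0, 0.0, 0.17], [0.0, 0.0, 0.0], -1], [[-0.01, 0.0, 0.17], [0.0, 0.0, 0.0], -1], [[0.0, 0.0, 0.17], [0.0, 0.0, 0.0], -1]]
end [575.5  74.9 134.2] [-0.042  0.682 -0.731]
```

View pics/g.png

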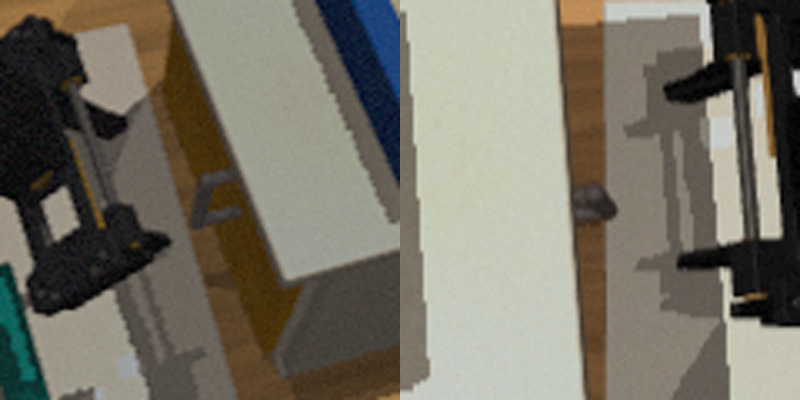

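The open fingers straddle the bar (bar at (220,194) in the top view) and sit clear of the slab. I'll move in.

Call:
{"api": "arm_command", "payload": {
  "targets": [
    [[0.0,0.0,0.17],[0.0,0.0,0.0],-1],
    [[-0.01,0.0,0.17],[0.0,0.0,0.0],-1],
    [[0.0,-0.01,0.17],[0.0,0.0,0.0],-1],
    [[0.0,0.0,0.17],[0.0,0.0,0.0],-1],
    [[-0.01,0.0,0.17],[0.0,0.0,0.0],-1],
    [[0.0,0.0,0.17],[0.0,0.0,0.0],-1],
    [[0,0,0],[0,0,0],-1]
  ]
}}

```text
time_s: 4.65
tcp_pos: [573.6, 76.2, 130.5]
orientation: [-1.713, -1.829, -0.677]
contact_force: [-0.9, -0.1, -0.5]
grip_width: 87.4
gripper_force: 0.0
```

Call:
{"api": "arm_command", "payload": {
  "targets": [
    [[0,0,0],[0,0,0],1],
    [[0,0,0],[0,0,0],1],
    [[0,0,0],[0,0,0],1],
    [[0,0,0],[0,0,0],1],
    [[0,0,0],[0,0,0],1],
    [[0,0,0],[0,0,0],1]
  ]
}}

```text
time_s: 5.4
tcp_pos: [574.3, 74.8, 131.6]
orientation: [-1.715, -1.829, -0.679]
contact_force: [0.3, 0.5, 0.5]
grip_width: 35.0
gripper_force: 0.0
```

Call:
{"api": "arm_command", "payload": {
  "targets": [
    [[0,0,0],[0,0,0],1],
    [[0,0,0],[0,0,0],1],
    [[0,0,0],[0,0,0],1],
    [[0,0,0],[0,0,0],1],
    [[0,0,0],[0,0,0],1],
    [[0,0,0],[0,0,0],1]
  ]
}}

```text
time_s: 6.15
tcp_pos: [575.3, 74.9, 131.7]
orientation: [-1.716, -1.83, -0.681]
contact_force: [5.6, 2.4, -2.8]
grip_width: 11.0
gripper_force: 30.0
```

```bash
cat >> h.py <<'E'
def pull(ts,k=.6,lean=.75,dx=1.,z=148):
    out=[]
    for t in ts:
        g=w(barc(t))+[dx,0]; f=k*t
        out.append(pose([*g,z],dirw(nrm(f)),lean))
    return out
E
python3 - <<'E'
from h import *
s=bot.state(); start=(np.array([574.7,75,132.3]),cv2.Rodrigues(s["orientation"])[0])
plan(pull(np.linspace(0,1.2,31)[1:]),1,start=start)
E
```

```text
[[[-0.01, 0.02, -0.04], [0.01, 0.0, -0.01], 1], [[-0.03, 0.01, -0.02], [0.01, 0.0, -0.01], 1], [[-0.03, 0.01, -0.03], [0.01, 0.0, -0.02], 1], [[-0.02, 0.0, -0.02], [0.01, 0.0, -0.01], 1], [[-0.02, 0.0, -0.02], [0.02, 0.0, -0.01], 1], [[-0.03, 0.0, -0.02], [0.01, 0.0, -0.01], 1], [[-0.02, -0.01, -0.02], [0.01, 0.0, -0.01], 1], [[-0.02, -0.01, -0.02], [0.01, 0.0, -0.01], 1], [[-0.02, -0.02, -0.02], [0.01, 0.0, -0.01], 1], [[-0.02, -0.01, -0.02], [0.01, 0.0, -0.01], 1]]
[[[-0.02, -0.02, -0.01], [0.01, 0.0, -0.01], 1], [[-0.01, -0.02, -0.02], [0.01, 0.0, -0.02], 1], [[-0.01, -0.03, -0.01], [0.01, 0.0, -0.01], 1], [[-0.01, -0.03, -0.01], [0.01, 0.0, -0.01], 1], [[-0.01, -0.03, -0.01], [0.01, 0.0, -0.01], 1], [[-0.01, -0.03, -0.01], [0.01, 0.0, -0.01], 1], [[0.0, -0.04, 0.0], [0.01, 0.0, -0.01], 1], [[-0.01, -0.03, 0.0], [0.01, 0.0, -0.01], 1], [[0.0, -0.04, 0.0], [0.01, 0.0, -0.01], 1], [[0.01, -0.04, 0.0], [0.01, 0.0, -0.01], 1]]
[[[0.0, -0.04, 0.01], [0.01, 0.0, -0.02], 1], [[0.01, -0.05, 0.0], [0.01, 0.0, -0.01], 1], [[0.01, -0.04, 0.01], [0.01, 0.0, -0.01], 1], [[0.01, -0.05, 0.01], [0.01, 0.0, -0.01], 1], [[0.02, -0.04, 0.02], [0.01, 0.0, -0.01], 1], [[0.02, -0.05, 0.02], [0.01, 0.0, -0.01], 1], [[0.02, -0.04, 0.01], [0.02, 0.0, -0.01], 1], [[0.02, -0.05, 0.03], [0.01, 0.0, -0.01], 1], [[0.03, -0.04, 0.02], [0.01, 0.0, -0.01], 1], [[0.02, -0.05, 0.03], [0.01, 0.0, -0.02], 1]]
end [504.7  10.8 133.6] [-0.489  0.478 -0.729]
```

Call:
{"api": "arm_command", "payload": {
  "targets": [
    [[-0.01,0.02,-0.04],[0.01,0.0,-0.01],1],
    [[-0.03,0.01,-0.02],[0.01,0.0,-0.01],1],
    [[-0.03,0.01,-0.03],[0.01,0.0,-0.02],1],
    [[-0.02,0.0,-0.02],[0.01,0.0,-0.01],1],
    [[-0.02,0.0,-0.02],[0.02,0.0,-0.01],1]
  ]
}}

```text
time_s: 6.78
tcp_pos: [579.2, 61.8, 131.9]
orientation: [-1.571, -1.92, -0.618]
contact_force: [2.2, 14.1, -13.8]
grip_width: 11.0
gripper_force: 30.0
```

Call:
{"api": "arm_command", "payload": {
  "targets": [
    [[-0.03,0.0,-0.02],[0.01,0.0,-0.01],1],
    [[-0.02,-0.01,-0.02],[0.01,0.0,-0.01],1],
    [[-0.02,-0.01,-0.02],[0.01,0.0,-0.01],1],
    [[-0.02,-0.02,-0.02],[0.01,0.0,-0.01],1],
    [[-0.02,-0.01,-0.02],[0.01,0.0,-0.01],1]
  ]
}}

```text
time_s: 7.4
tcp_pos: [579.6, 46.7, 132.0]
orientation: [-1.454, -1.992, -0.572]
contact_force: [7.9, 15.3, -14.3]
grip_width: 10.9
gripper_force: 30.0
```

Call:
{"api": "arm_command", "payload": {
  "targets": [
    [[-0.02,-0.02,-0.01],[0.01,0.0,-0.01],1],
    [[-0.01,-0.02,-0.02],[0.01,0.0,-0.02],1],
    [[-0.01,-0.03,-0.01],[0.01,0.0,-0.01],1],
    [[-0.01,-0.03,-0.01],[0.01,0.0,-0.01],1],
    [[-0.01,-0.03,-0.01],[0.01,0.0,-0.01],1]
  ]
}}

```text
time_s: 8.02
tcp_pos: [571.2, 31.9, 132.0]
orientation: [-1.324, -2.07, -0.527]
contact_force: [11.5, 8.6, -14.3]
grip_width: 10.9
gripper_force: 30.0
```

Call:
{"api": "arm_command", "payload": {
  "targets": [
    [[-0.01,-0.03,-0.01],[0.01,0.0,-0.01],1],
    [[0.0,-0.04,0.0],[0.01,0.0,-0.01],1],
    [[-0.01,-0.03,0.0],[0.01,0.0,-0.01],1],
    [[0.0,-0.04,0.0],[0.01,0.0,-0.01],1],
    [[0.01,-0.04,0.0],[0.01,0.0,-0.01],1]
  ]
}}

```text
time_s: 8.65
tcp_pos: [555.2, 21.6, 132.0]
orientation: [-1.202, -2.127, -0.473]
contact_force: [7.1, 6.0, -14.5]
grip_width: 11.0
gripper_force: 30.0
```

Call:
{"api": "arm_command", "payload": {
  "targets": [
    [[0.0,-0.04,0.01],[0.01,0.0,-0.02],1],
    [[0.01,-0.05,0.0],[0.01,0.0,-0.01],1],
    [[0.01,-0.04,0.01],[0.01,0.0,-0.01],1],
    [[0.01,-0.05,0.01],[0.01,0.0,-0.01],1],
    [[0.02,-0.04,0.02],[0.01,0.0,-0.01],1]
  ]
}}

```text
time_s: 9.28
tcp_pos: [532.4, 14.8, 132.0]
orientation: [-1.062, -2.188, -0.426]
contact_force: [6.1, 2.8, -8.5]
grip_width: 10.7
gripper_force: 30.1
```

Call:
{"api": "arm_command", "payload": {
  "targets": [
    [[0.02,-0.05,0.02],[0.01,0.0,-0.01],1],
    [[0.02,-0.04,0.01],[0.02,0.0,-0.01],1],
    [[0.02,-0.05,0.03],[0.01,0.0,-0.01],1],
    [[0.03,-0.04,0.02],[0.01,0.0,-0.01],1],
    [[0.02,-0.05,0.03],[0.01,0.0,-0.02],1],
    [[0,0,0],[0,0,0],1]
  ]
}}

```text
time_s: 10.02
tcp_pos: [504.1, 11.6, 132.1]
orientation: [-0.91, -2.239, -0.361]
contact_force: [-0.7, 6.1, -9.2]
grip_width: 10.5
gripper_force: 30.0
```

Run:
```python
from h import *
s=bot.state(); R=cv2.Rodrigues(s["orientation"])[0]
g=s["tcp_pos"]-19*R[:,2]; print("grasp",g.round(1),s["joint_positions"].round(2),s["contact_force"].round(1))
ts=np.linspace(.8,1.45,131); e=[np.hypot(*(w(barc(t))+[1,0]-g[:2])) for t in ts]; i=np.argmin(e); print("theta",ts[i],e[i], dirw(nrm(ts[i])))
ims=[]
for nme in("scene","top"):
    d=get_image(nme); u,v=pix(d,[500,0,150]).astype(int)
    ims.append(cv2.resize(np.ascontiguousarray(d["color"][v-75:v+75,u-75:u+75,::-1]),(400,400),interpolation=cv2.INTER_CUBIC))
cv2.imwrite("pics/p.png",np.hstack(ims))
```

```text
grasp [513.5   2.6 145.9] [-0.1   0.65  0.37  1.46 -0.56  1.77  1.17] [-0.7  6.1 -9.2]
theta 1.205 0.477887169447815 [ 0.95614874 -0.29288154]
```

View pics/p.png

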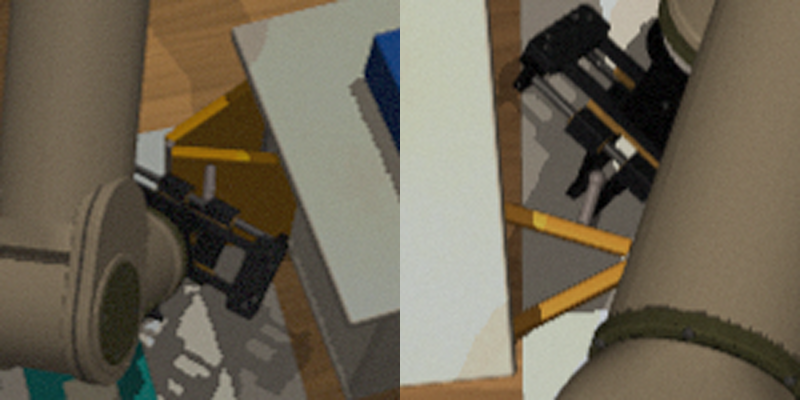

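The pair is folded to θ≈1.20. The measured grasp point fits the model within 0.5 mm, and the top crop shows the two panels as a "V". I'll open narrowly, back off along the tool axis and check that it stays.

Call:
{"api": "arm_command", "payload": {
  "targets": [
    [[0,0,0],[0,0,0],0.3],
    [[0,0,0],[0,0,0],0.3],
    [[0,0,0],[0,0,0],0.3],
    [[0,0,0],[0,0,0],0.3],
    [[0,0,0],[0,0,0],0.3]
  ]
}}

```text
time_s: 10.75
tcp_pos: [504.4, 10.4, 133.1]
orientation: [-0.912, -2.239, -0.361]
contact_force: [-0.7, 0.4, 0.1]
grip_width: 30.2
gripper_force: 0.0
```

Call:
{"api": "arm_command", "payload": {
  "targets": [
    [[0,0,-0.1],[0,0,0],0.3],
    [[0,0,-0.2],[0,0,0],0.3],
    [[0,0,-0.2],[0,0,0],0.3],
    [[0,0,-0.2],[0,0,0],0.3],
    [[0,0,-0.2],[0,0,0],0.3],
    [[0,0,0],[0,0,0],0.3]
  ]
}}

```text
time_s: 11.5
tcp_pos: [549.3, -33.7, 199.4]
orientation: [-0.913, -2.241, -0.361]
contact_force: [-0.6, -0.5, -0.5]
grip_width: 30.3
gripper_force: 0.0
```

```bash
cat >> h.py <<'E'
def ppose(t,gap,z,s=14,lean=.3,off=15):
    g=w(fold(t)+s*tang(t)+(12+off+gap)*nrm(t)); n=np.append(dirw(nrm(t)),0); k=np.array([0,0,1.])
    Z=-n*np.sin(lean)-k*np.cos(lean); Y=n*np.cos(lean)-k*np.sin(lean)
    return np.array([*g,z]),np.column_stack([np.cross(Y,Z),Y,Z])
E
python3 - <<'E'
from h import *
s=bot.state(); print(s["tcp_pos"],s["grip_width"])
print(ppose(1.2,50,150)[0],ppose(1.2,0,150)[0],ppose(1.45,0,150)[0])
plan([ppose(1.2,60,300),ppose(1.2,50,150)],1)
E
```

```text
[549.29474379 -33.66660312 199.35395753] 30.280368588245885
[533.98816097 -31.66297619 150.        ] [486.25454181 -16.78004629 150.        ] [452.70412917 -19.71469682 150.        ]
[[[0.08, -0.01, -0.08], [-0.01, -0.04, 0.08], 1], [[0.07, -0.01, -0.08], [-0.01, -0.03, 0.08], 1], [[0.07, -0.02, -0.09], [-0.01, -0.04, 0.08], 1], [[0.06, -0.03, -0.09], [-0.01, -0.03, 0.08], 1], [[0.05, -0.03, -0.1], [-0.01, -0.04, 0.08], 1], [[0.04, -0.04, -0.09], [-0.01, -0.03, 0.08], 1], [[0.03, -0.04, -0.11], [-0.02, -0.04, 0.08], 1], [[0.02, -0.03, -0.1], [-0.01, -0.04, 0.08], 1], [[0.0, -0.04, -0.1], [-0.01, -0.03, 0.08], 1], [[0.0, 0.11, 0.49], [0.0, 0.0, 0.0], 1]]
[[[0.0, 0.11, 0.48], [0.0, 0.0, 0.0], 1], [[0.0, 0.12, 0.49], [0.0, 0.0, 0.0], 1]]
end [534.4 -31.8 150. ] [-0.277  0.089 -0.957]
```

Call:
{"api": "arm_command", "payload": {
  "targets": [
    [[0.08,-0.01,-0.08],[-0.01,-0.04,0.08],1],
    [[0.07,-0.01,-0.08],[-0.01,-0.03,0.08],1],
    [[0.07,-0.02,-0.09],[-0.01,-0.04,0.08],1],
    [[0.06,-0.03,-0.09],[-0.01,-0.03,0.08],1],
    [[0.05,-0.03,-0.1],[-0.01,-0.04,0.08],1],
    [[0.04,-0.04,-0.09],[-0.01,-0.03,0.08],1],
    [[0.03,-0.04,-0.11],[-0.02,-0.04,0.08],1],
    [[0.02,-0.03,-0.1],[-0.01,-0.04,0.08],1],
    [[0.0,-0.04,-0.1],[-0.01,-0.03,0.08],1],
    [[0,0,0],[0,0,0],1]
  ]
}}

```text
time_s: 12.75
tcp_pos: [543.2, -32.7, 299.0]
orientation: [-2.329, -1.711, 0.252]
contact_force: [0.4, -0.5, 0.7]
grip_width: 0.5
gripper_force: 0.0
```

Run:
```python
from h import *
s=bot.state(); R=cv2.Rodrigues(s["orientation"])[0]; print(s["tcp_pos"].round(1),R.round(2).tolist(),s["grip_width"],s["joint_positions"].round(2))
ims=[]
for nme in("scene","top"):
    d=get_image(nme); u,v=pix(d,[480,-10,150]).astype(int)
    im=np.ascontiguousarray(d["color"][:,:,::-1])
    for P,c in((w(fold(1.2)),(0,0,255)),(w(barc(1.2)),(255,0,255))):
        cv2.circle(im,tuple(int(q) for q in pix(d,[*P,200 if c[0]==0 else 193]).round()),1,c,-1)
    ims.append(cv2.resize(im[v-75:v+75,u-75:u+75],(400,400),interpolation=cv2.INTER_CUBIC))
cv2.imwrite("pics/q.png",np.hstack(ims))
plan([ppose(1.2,50,150)],1)
```

```text
[543.2 -32.7 299. ] [[0.3, 0.91, -0.28], [0.95, -0.29, 0.09], [0.0, -0.29, -0.96]] 0.4631590908550118 [-0.47  0.41  0.71  1.34 -0.29  1.78 -0.09]
[[[0.0, 0.12, 0.48], [0.0, 0.0, 0.0], 1], [[-0.01, 0.11, 0.48], [0.0, 0.0, 0.0], 1], [[0.0, 0.12, 0.48], [0.0, 0.0, 0.0], 1]]
end [534.2 -31.7 150.2] [-0.28   0.091 -0.956]
```

View pics/q.png

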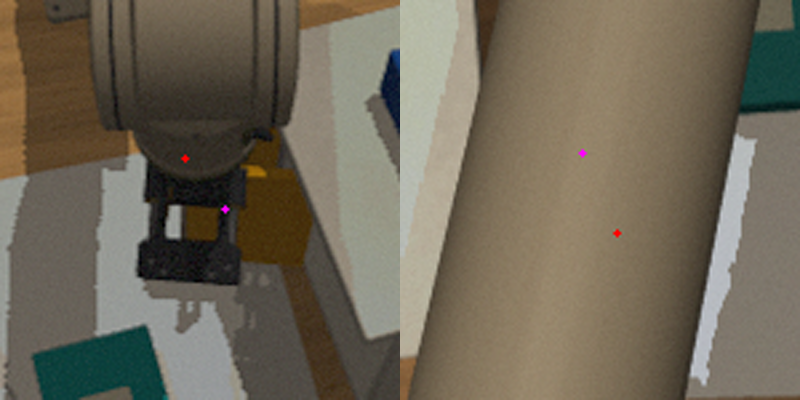

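The arm hides the bar, but the leading panel's face is still visible and folded out. I'll go down and approach slowly.

Call:
{"api": "arm_command", "payload": {
  "targets": [
    [[0.0,0.12,0.48],[0.0,0.0,0.0],1],
    [[-0.01,0.11,0.48],[0.0,0.0,0.0],1],
    [[0.0,0.12,0.48],[0.0,0.0,0.0],1],
    [[0,0,0],[0,0,0],1],
    [[0,0,0],[0,0,0],1]
  ]
}}

```text
time_s: 13.48
tcp_pos: [535.3, -32.7, 152.4]
orientation: [-2.332, -1.707, 0.252]
contact_force: [0.2, -0.2, 1.2]
grip_width: 0.5
gripper_force: 0.0
```

Run:
```python
from h import *
print(bot.state()["tcp_pos"],bot.state()["contact_force"])
plan([ppose(1.2,6,150)]+[ppose(t,0,150) for t in np.arange(1.2,1.441,.02)],1,mm=8)
```

```text
[535.26712638 -32.71305704 152.42163005] [ 0.23988007 -0.20752042  1.20775983]
[[[0.0, -0.07, 0.03], [0.0, 0.0, 0.0], 1], [[0.0, -0.07, 0.02], [0.0, 0.0, 0.0], 1], [[0.0, -0.07, 0.03], [0.0, 0.0, 0.0], 1], [[0.0, -0.08, 0.02], [0.0, 0.0, 0.0], 1], [[0.0, -0.07, 0.03], [0.0, 0.0, 0.0], 1], [[0.0, -0.07, 0.03], [0.0, 0.0, 0.0], 1], [[0.0, -0.06, 0.01], [0.0, 0.0, 0.0], 1], [[-0.01, -0.02, 0.01], [0.0, -0.01, -0.01], 1], [[-0.01, -0.02, 0.01], [0.0, 0.0, -0.02], 1], [[-0.01, -0.02, 0.0], [0.0, 0.0, -0.01], 1]]
[[[-0.01, -0.03, 0.01], [0.0, -0.01, -0.01], 1], [[-0.01, -0.02, 0.01], [0.0, 0.0, -0.01], 1], [[-0.01, -0.02, 0.01], [0.0, 0.0, -0.02], 1], [[0.0, -0.03, 0.0], [0.0, -0.01, -0.01], 1], [[-0.01, -0.02, 0.01], [0.0, 0.0, -0.01], 1], [[-0.01, -0.03, 0.01], [0.0, -0.01, -0.01], 1], [[0.0, -0.03, 0.01], [0.0, 0.0, -0.01], 1], [[0.0, -0.02, 0.01], [0.0, 0.0, -0.02], 1], [[-0.01, -0.03, 0.0], [0.0, -0.01, -0.01], 1]]
end [454.2 -20.2 150.3] [-0.292  0.014 -0.956]
```

Call:
{"api": "arm_command", "payload": {
  "targets": [
    [[0.0,-0.07,0.03],[0.0,0.0,0.0],1],
    [[0.0,-0.07,0.02],[0.0,0.0,0.0],1],
    [[0.0,-0.07,0.03],[0.0,0.0,0.0],1],
    [[0.0,-0.08,0.02],[0.0,0.0,0.0],1],
    [[0.0,-0.07,0.03],[0.0,0.0,0.0],1],
    [[0.0,-0.07,0.03],[0.0,0.0,0.0],1]
  ]
}}

```text
time_s: 14.22
tcp_pos: [490.4, -18.0, 148.1]
orientation: [-2.332, -1.707, 0.254]
contact_force: [-1.0, 0.8, 0.2]
grip_width: 0.4
gripper_force: 0.0
```

Call:
{"api": "arm_command", "payload": {
  "targets": [
    [[0.0,-0.03,0.01],[0.0,0.0,0.0],1],
    [[0.0,-0.03,0.0],[0.0,0.0,0.0],1],
    [[-0.01,-0.02,0.01],[0.0,-0.01,-0.01],1]
  ]
}}

```text
time_s: 14.6
tcp_pos: [482.8, -17.0, 148.7]
orientation: [-2.322, -1.733, 0.27]
contact_force: [-0.5, 0.3, 0.6]
grip_width: 0.2
gripper_force: 0.0
```

Call:
{"api": "arm_command", "payload": {
  "targets": [
    [[-0.01,-0.02,0.01],[0.0,0.0,-0.02],1],
    [[-0.01,-0.02,0.0],[0.0,0.0,-0.01],1],
    [[-0.01,-0.03,0.01],[0.0,-0.01,-0.01],1],
    [[-0.01,-0.02,0.01],[0.0,0.0,-0.01],1]
  ]
}}

```text
time_s: 15.1
tcp_pos: [472.6, -18.3, 148.5]
orientation: [-2.25, -1.828, 0.275]
contact_force: [1.4, -0.8, 1.7]
grip_width: 0.6
gripper_force: 1.1
```

Call:
{"api": "arm_command", "payload": {
  "targets": [
    [[-0.01,-0.02,0.01],[0.0,0.0,-0.02],1],
    [[0.0,-0.03,0.0],[0.0,-0.01,-0.01],1],
    [[-0.01,-0.02,0.01],[0.0,0.0,-0.01],1],
    [[-0.01,-0.03,0.01],[0.0,-0.01,-0.01],1]
  ]
}}

```text
time_s: 15.6
tcp_pos: [461.5, -19.4, 148.4]
orientation: [-2.18, -1.926, 0.297]
contact_force: [0.4, 0.3, 0.9]
grip_width: 0.4
gripper_force: 0.6
```

Call:
{"api": "arm_command", "payload": {
  "targets": [
    [[0.0,-0.03,0.01],[0.0,0.0,-0.01],1],
    [[0.0,-0.02,0.01],[0.0,0.0,-0.02],1],
    [[0,0,0],[0,0,0],1]
  ]
}}

```text
time_s: 15.98
tcp_pos: [456.1, -18.7, 147.9]
orientation: [-2.131, -1.973, 0.289]
contact_force: [0.3, 0.2, 1.0]
grip_width: 0.7
gripper_force: 0.0
```

Call:
{"api": "arm_command", "payload": {
  "targets": [
    [[0.0,-0.02,0.01],[0.0,0.0,0],1],
    [[0.0,-0.01,0.0],[0.0,0.0,0],1],
    [[0,0,0],[0,0,0],1]
  ]
}}

```text
time_s: 16.35
tcp_pos: [453.2, -18.5, 147.9]
orientation: [-2.132, -1.973, 0.289]
contact_force: [-0.5, 0.1, -0.6]
grip_width: 0.5
gripper_force: 0.0
```

Run:
```python
from h import *
s=bot.state(); R=cv2.Rodrigues(s["orientation"])[0]; print(s["tcp_pos"].round(1),R.round(2).tolist(),s["contact_force"],s["joint_positions"].round(2))
for t in(1.3,1.35,1.4,1.45): print(t,ppose(t,0,150,off=0)[0].round(1))
ims=[]
for nme in("scene","top"):
    d=get_image(nme); u,v=pix(d,[460,-10,150]).astype(int)
    im=np.ascontiguousarray(d["color"][:,:,::-1])
    ims.append(cv2.resize(im[v-50:v+50,u-50:u+50],(400,400),interpolation=cv2.INTER_CUBIC))
cv2.imwrite("pics/r.png",np.hstack(ims))
```

```text
[453.2 -18.5 147.9] [[0.08, 0.95, -0.29], [1.0, -0.07, 0.03], [0.01, -0.29, -0.96]] [-0.45180209  0.14387652 -0.63176677] [-0.59  0.29  0.65  1.79 -0.18  1.43  0.05]
1.3 [458.7 -15.8 150. ]
1.35 [451.8 -17.1 150. ]
1.4 [444.8 -18.2 150. ]
1.45 [437.7 -18.9 150. ]
```

View pics/r.png

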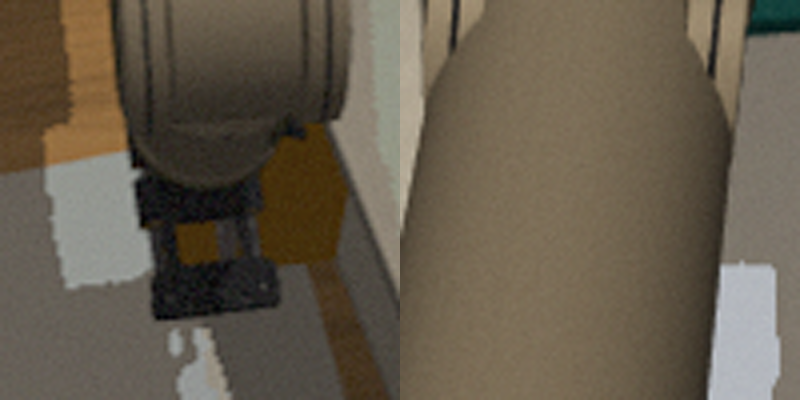

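The leading panel's face is behind the shut fingers and the bar is to their right, clear. With the TCP at x≈453 the panel must already be past 1.35. I'll continue in small steps while watching the force.

Call:
{"api": "arm_command", "payload": {
  "targets": [
    [[0.0,-0.01,0.0],[0.0,0.0,0],1],
    [[0.0,-0.01,0.01],[0.0,0.0,0],1],
    [[0,0,0],[0,0,0],1]
  ]
}}

```text
time_s: 16.82
tcp_pos: [451.0, -18.3, 147.5]
orientation: [-2.132, -1.973, 0.289]
contact_force: [0.2, -0.2, -0.2]
grip_width: 0.6
gripper_force: 0.1
```

Call:
{"api": "arm_command", "payload": {
  "targets": [
    [[0.0,-0.01,0.0],[0.0,0.0,0],1],
    [[0.0,-0.01,0.0],[0.0,0.0,0],1],
    [[0,0,0],[0,0,0],1]
  ]
}}

```text
time_s: 17.2
tcp_pos: [449.1, -18.1, 148.2]
orientation: [-2.132, -1.973, 0.289]
contact_force: [-0.2, -0.1, 0.0]
grip_width: 0.5
gripper_force: 0.1
```

Call:
{"api": "arm_command", "payload": {
  "targets": [
    [[0.0,-0.01,0.01],[0.0,0.0,0],1],
    [[0.0,-0.01,0.0],[0.0,0.0,0],1],
    [[0,0,0],[0,0,0],1]
  ]
}}

```text
time_s: 17.58
tcp_pos: [447.5, -18.0, 147.8]
orientation: [-2.133, -1.974, 0.288]
contact_force: [5.0, -0.2, -3.1]
grip_width: 0.3
gripper_force: 2.3
```

Call:
{"api": "arm_command", "payload": {
  "targets": [
    [[0.0,-0.01,0.0],[0.0,0.0,0],1],
    [[0,0,0],[0,0,0],1]
  ]
}}

```text
time_s: 17.82
tcp_pos: [447.4, -18.0, 148.1]
orientation: [-2.134, -1.975, 0.286]
contact_force: [8.4, -1.0, -5.4]
grip_width: 0.3
gripper_force: 4.2
```

Call:
{"api": "arm_command", "payload": {
  "targets": [
    [[0.0,-0.01,0.0],[0.0,0.0,0],1],
    [[0,0,0],[0,0,0],1]
  ]
}}

```text
time_s: 18.08
tcp_pos: [447.3, -18.0, 148.3]
orientation: [-2.135, -1.976, 0.284]
contact_force: [11.4, -0.5, -7.8]
grip_width: 0.4
gripper_force: 6.0
```

It's rigid now: the position is stuck while the force rises by about 3 N per mm, so the pair is on its stop. I'll raise the push to about 25 N and hold.

Call:
{"api": "arm_command", "payload": {
  "targets": [
    [[0.0,-0.02,0.01],[0.0,0.0,0],1],
    [[0,0,0],[0,0,0],1]
  ]
}}

```text
time_s: 18.32
tcp_pos: [447.1, -18.0, 148.4]
orientation: [-2.138, -1.979, 0.28]
contact_force: [20.6, -2.3, -8.8]
grip_width: 0.1
gripper_force: 9.9
```

Call:
{"api": "arm_command", "payload": {
  "targets": [
    [[0.0,-0.02,0.01],[0.0,0.0,0],1],
    [[0,0,0],[0,0,0],1],
    [[0,0,0],[0,0,0],1],
    [[0,0,0],[0,0,0],1],
    [[0,0,0],[0,0,0],1],
    [[0,0,0],[0,0,0],1],
    [[0,0,0],[0,0,0],1],
    [[0,0,0],[0,0,0],1]
  ]
}}

```text
time_s: 19.32
tcp_pos: [446.9, -18.0, 148.4]
orientation: [-2.141, -1.982, 0.276]
contact_force: [27.8, -2.9, -9.7]
grip_width: 0.3
gripper_force: 13.7
```

Held for about 1 s at roughly 28 N. Now I'll ease off, back away and rise.

Call:
{"api": "arm_command", "payload": {
  "targets": [
    [[0.0,0.03,-0.01],[0,0,0],1],
    [[0.0,0.05,-0.02],[0,0,0],1],
    [[0.0,0.1,-0.03],[0,0,0],1],
    [[0.0,0.2,-0.06],[0,0,0],1],
    [[0.0,0.3,-0.09],[0,0,0],1],
    [[0.0,0.0,-0.4],[0,0,0],1],
    [[0.0,0.0,-0.5],[0,0,0],1],
    [[0.0,0.0,-0.5],[0,0,0],1],
    [[0.0,0.0,-0.5],[0,0,0],1],
    [[-0.4,0.0,0],[0,0,0],1]
  ]
}}

```text
time_s: 20.58
tcp_pos: [566.3, -66.2, 331.5]
orientation: [-2.128, -1.982, 0.286]
contact_force: [0.4, 0.2, 0.4]
grip_width: 0.3
gripper_force: 0.0
```

Call:
{"api": "arm_command", "payload": {
  "targets": [
    [[-0.5,0.0,0],[0,0,0],1],
    [[-0.5,0.0,0],[0,0,0],1],
    [[-0.5,0.0,0],[0,0,0],1],
    [[-0.5,0.0,0],[0,0,0],1],
    [[-0.5,0.0,0],[0,0,0],1],
    [[0,0,0],[0,0,0],1]
  ]
}}

```text
time_s: 21.32
tcp_pos: [542.1, -322.0, 326.6]
orientation: [-2.137, -1.964, 0.292]
contact_force: [-0.5, 0.1, 0.8]
grip_width: 0.6
gripper_force: 0.0
```

Run:
```python
from h import *
s=bot.state(); print(s["time_s"],s["tcp_pos"].round(1),s["contact_force"].round(1))
ims=[]
for nme in("scene","top"):
    d=get_image(nme); im=np.ascontiguousarray(d["color"][:,:,::-1])
    for t,c in((1.45,(0,0,255)),(1.35,(255,0,255))):
        for P,z in((fold(t),200),(barc(t),193)):
            cv2.circle(im,tuple(int(q) for q in pix(d,[*w(P),z]).round()),0,c,-1)
    u,v=pix(d,[470,-10,150]).astype(int)
    ims.append(cv2.resize(im[v-70:v+70,u-70:u+70],(400,400),interpolation=cv2.INTER_NEAREST))
cv2.imwrite("pics/f.png",np.hstack(ims))
```

```text
21.325 [ 542.1 -322.   326.6] [-0.5  0.1  0.8]
```

View pics/f.png

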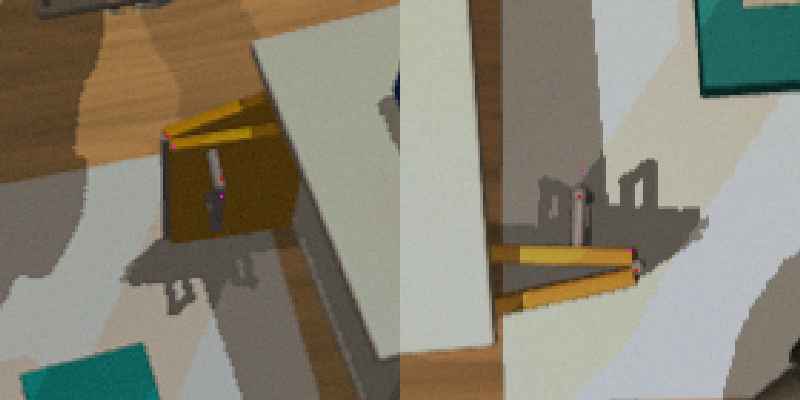

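The fold hinge and the bar lie on the red markers for θ=1.45, so the pair is home. The bystanders are untouched and the arm is clear.

```bash
python3 -c "
from rig import bot
print(bot.sign_off())"
```

```text
the job is handed in; nothing more can be done
None
```

The bifold was pulled open by the bar to about 1.20 rad, released, and pushed home onto its stop with about 28 N held for roughly 1 s; the last picture shows it staying there, and the job was handed in at about 21 s.

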